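# Put a resistor away in the tilt-out bin and click it shut

### The job

Tip the tall tilt-out bin forward all the way to its stop, put the white cement resistor inside it, then push the bin back until its stud snaps into the sprung clip and it is fully home. Push gently, no ramming; leave the two low bins shut and the other loose things where they lie, and end with the resistor inside the shut bin and your hand away.

Things in the scene. Friction and masses are not known exactly. Their poses are not given: they have to be found in the camera images.
- tall_unit: Taller of three grey tilt-out bin housings in a row on a dark steel base plate 6 mm thick; fixed. 100 mm wide (y) and deep (x), roof 102 mm high; its roof is clear of things from y = -50 to +10 mm. Origin: middle of its lower front edge; x to the back, y left, z up. Keep the fingers' force on unit and bin under 40 N.
- tall_bin (a joint): Tip angle of the tall bin: 0 fully home, 0.8 rad tipped out on its stop. About 7 to 11 N, level, at the top edge pops it out of its clip; past 0.12 rad it swings with under 1 N and past about 0.5 rad stays tipped. Pushed back, the stud meets the clip at 0.12 rad, is at the widest at 0.05, needs 10 to 15 N near the edge to snap past, then is drawn to its hard stop at 0.
- tall_bin_edge (a point): Middle of the front top edge of the tall bin's flat front panel (92 mm wide, 5 mm thick, grey plastic); moves with the bin. Shut, it is 116 mm above the pivot, flush with the housing's front, and stands 24 mm proud of the roof, so fingertips can reach down behind it from above.
- tall_hinge (a point): Pivot line of the tall bin, in the middle: at the housing's front face, 10 mm above the housing's origin. The bin tips about this point's y axis, top towards -x (to the front). Fixed.
- tall_bin_inside (a point): Middle of the tall bin's inner floor; moves with the bin, axes as the housing's when shut. The open-topped hollow spans x -31 to +33 mm, y -42 to +42 mm; walls 57 mm high, the panel 103 mm. Tipped out, its mouth seen from above is the 80 mm between the panel's top edge and the housing's front.
- resistor: White cement resistor, a block 16 mm (its x) by 28 mm (its y, from -13 to +15 mm) by 20 mm high, with a thin wire at one end up to 32 mm high; 20 to 42 g. Origin: middle of its underside; it lies on the bench left of the bins.
- low_a_bin (a joint): Tip angle of one of the two low bins (housing roof 78 mm high, otherwise like the tall unit); 0 = shut.
- low_b_bin (a joint): Tip angle of the other low bin; 0 = shut.
- fuse: Loose cream fuse tube with brass end caps, 10 mm thick, 34 mm long, lying on the bench near the mat; leave it. Origin: its underside, middle.
- board_piece: Loose piece of brown circuit board with a pin header, 30x48x16 mm, on the black cutting mat at the left; leave it. Origin: its underside, middle.
- screwdriver_a: Loose yellow-handled screwdriver, 165 mm long, 25 mm thick, lying on the bench in front of the bins; leave it. Origin: its underside, middle.
- tall_clip (a point): On the roof, 30 mm left of the middle: midpoint between the tips of the two steel spring arms of the tall unit's clip (34 mm wide over all, 18 mm high, from 8 to 48 mm behind the housing's front). A round steel stud, 10 mm thick, on the back of the panel snaps between the arms from the front. Fixed.

How it is judged:
By the outcome, as a careful person would: the job done as asked, in the order asked, and still so for the second after the job is handed in, with the robot touching nothing.
It also fails if it takes over 70 s, if anything falls off the work surface, if the arm or the gripper's body presses on something with over 40 N, if the wrist force passes 120 N, or if a joint passes its speed limit or range.

### The arm

A 6-joint arm with a two-finger parallel gripper is mounted at the origin on a cart in front of the work surface, level with it; the furniture and walls round the work are solid. World frame = base frame: x ahead of the robot, y to its left, z up, the work surface at z = 0. Lengths are in m, angles in rad, forces in N, time in s.
With the tool pointing down it reaches from about 0.425 to 0.95 m from the base axis. Payload 3.5 kg.
Tool frame: the origin (TCP) lies between the finger pads; the fingertips stand 22 mm ahead of it and the grasp point (between the pads) lies 3 mm ahead of it (tip_extent is the z of the fingertips in the tool frame, in m); z points along the fingers, y is the line along which they close (so a half turn about z gives the same grasp; the last joint's range is limited). The gripper opens to 85 mm and grips with 20 to 120 N. Pads are 22 mm wide; open, the fingers measure 114 mm over their backs; the gripper's body (76 mm by 85 mm) begins 54 mm behind the grasp point. The pads swing forward as they close: fully open they stand 13 mm farther back than shut.
Start: joints at [1.107, 0.286, 1.577, -0, 1.279, -0.15], TCP at [0.208, 0.642, 0.253] pointing down, gripper open.
Joint ranges: [-2.77, 2.77], [-0.9, 2.22], [0.21, 2.48], [-1.53, 4.67], [0.24, 2.81], [-2.84, 2.84]. Speed limits (rad/s): [2.79, 2.79, 3.14, 3.14, 3.14, 3.14].

### API

Orientations are given as a 3x3 rotation matrix whose columns are the frame's x, y, z axes.
In Python, from rig import observe, get_image, calibration, hand_in, tip_extent gives the robot as it stands. The module is installed in compiled form; this text tells all that it offers.
- The arm moves only by the shell command python3 -m crank 'ROWS' [FORCE]. ROWS is JSON, a list of rows, each a list of 7 numbers: the shift along the tool's x, y, z each as a share of 0.1 m, from -1 to 1, then the turn, a rotation vector about the tool's x, y, z each as a share of 180 degrees, from -1 to 1, then the closure, from 0 (fully open) to 1 (shut). In form: [[tx, ty, tz, rx, ry, rz, fingers], ...]. A call has 1 to 5 rows; each row shifts and turns the commanded pose from where the row before left it, along the tool's axes as they then stand; what a row does not reach is not made up. A row lasts 1/10 s, in which the tool goes at most 50 mm and 8.59 degrees, less where a joint would pass 70% of its speed; a pose out of reach is approached as far as the arm can. A call with a number of a shift or a turn outside -1 to 1 is refused whole. A call with a gripper value outside its range is refused whole. The fingers move at their own pace and stop on an object; FORCE is the grip in N (left out, the last holds). Time passes only in rows, so rows that do not move let the fingers close. It gives the time, the measured TCP pose, the force, the opening and the grip force at its end, in the units of the state.
- observe(): the state, without advancing time (a new reading comes with each control period).
- get_image(name): name is "scene" or "top" or "wrist"; returns the picture (400x640x3 uint8, blue, green, red); there is no depth.
- calibration(name): a dict with "camera_matrix" (3x3 intrinsics, pixels), "pose" (4x4, takes a point from camera to world coordinates). Camera axes: x right, y up, looking along -z (the intrinsics and any distortion apply to the point x, -y, -z); pixel columns grow to the right and rows downward; lengths in m; the calibration is good to about 2 mm. A picture is of the moment at which its call begins: read the wrist's pose just before it. calibration takes no time and is no camera call; for the wrist camera it gives the pose at the moment of the call.
- hand_in(): hands the job in; it is judged then, once.
The state is a dict: "time_s": time; "qpos": joint angles; "dq": joint speeds; "joint_torque": joint torques, N m; "position": TCP position; "eef_rot": TCP orientation; "force": force on the tool from outside, world axes, zero at the start; "ft_torque": the same for the moment, N m; "finger_gap": finger opening in m; "finger_force": force on a finger pad.
Only numpy, scipy, OpenCV 4.12 (cv2) and the standard library are available. Lean on these libraries where they do the work, as an engineer would, in place of code of your own. Each camera call takes 0.05 s, during which the arm holds its last target. There are 200 camera calls.

## Working session

There is one attempt and no reset: what is moved stays moved. The work goes in short steps, Python scripts to look and compute and a shell command to move; the robot and the scene stay as the last step left them, time stands still between calls to the robot, and variables do not carry over. Pictures are saved under pics/ and viewed, at most 10 in all, crops included, and the job is handed in when it is done.

```bash
mkdir -p pics; python3 - <<'E'
from rig import *
import cv2,numpy as np
for n in("top","scene"):
    cv2.imwrite(f"pics/{n}0.png",get_image(n)); c=calibration(n);print(n,{k:np.round(v,4).tolist() if not isinstance(v,str) else v for k,v in c.items()})
print(tip_extent if not callable(tip_extent) else tip_extent()); o=observe();print({k:np.round(v,3).tolist() for k,v in o.items()})
E
```

```text
top {'camera_matrix': [[368.7444, 0.0, 315.991], [0.0, 368.7444, 195.7449], [0.0, 0.0, 1.0]], 'pose': [[-0.023, 0.9989, -0.0418, 0.4818], [-0.9996, -0.0224, 0.0142, 0.1247], [0.0132, 0.0421, 0.999, 1.1233], [0.0, 0.0, 0.0, 1.0]]}
scene {'camera_matrix': [[508.7041, 0.0, 321.2189], [0.0, 508.7041, 196.0275], [0.0, 0.0, 1.0]], 'pose': [[0.6305, 0.3516, -0.692, -0.3558], [-0.7761, 0.2994, -0.555, -0.5841], [0.012, 0.887, 0.4616, 0.6788], [0.0, 0.0, 0.0, 1.0]]}
0.022
{'time_s': 0.1, 'qpos': [1.107, 0.287, 1.578, 0.0, 1.279, -0.15], 'dq': [0.001, -0.001, -0.004, 0.002, -0.002, 0.001], 'joint_torque': [0.002, -40.73, -29.37, -0.0, 0.003, 0.0], 'position': [0.208, 0.642, 0.252], 'eef_rot': [[-0.951, 0.309, -0.001], [0.309, 0.951, -0.002], [0.0, -0.002, -1.0]], 'force': [-1.097, -0.343, 0.129], 'ft_torque': [-0.094, 0.008, 0.028], 'finger_force': 0.0, 'finger_gap': 0.085}
```

View pics/top0.png

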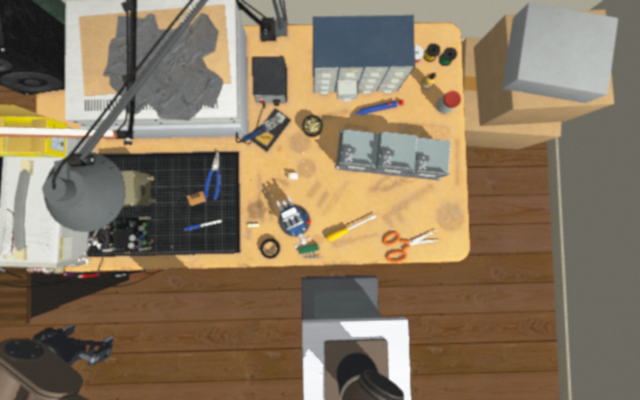

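View pics/scene0.png

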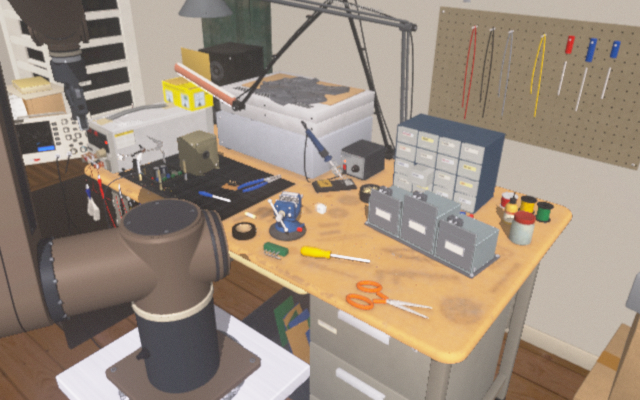

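The top view shows three bins at about (340-450, 130-178) and the white resistor at about (291,174). In the scene view the bins are at (365-500, 180-270) and the resistor at (320,208). I'll enlarge both areas.

```bash
python3 - <<'E'
import cv2,numpy as np
a=cv2.imread("pics/top0.png")[120:190,270:460]; b=cv2.imread("pics/scene0.png")[170:280,300:510]
a=cv2.resize(a,None,fx=4.2,fy=4.2,interpolation=2);b=cv2.resize(b,None,fx=3.8,fy=3.8,interpolation=2)[:, :798]
print(a.shape,b.shape)
cv2.imwrite("pics/topc.png",a);cv2.imwrite("pics/scc.png",b)
E
```

```text
(294, 798, 3) (418, 798, 3)
```

View pics/topc.png

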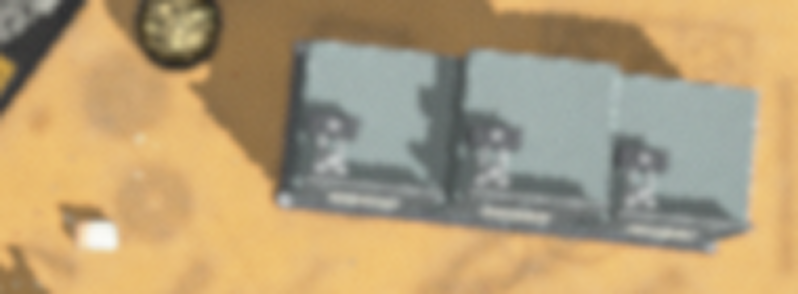

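View pics/scc.png

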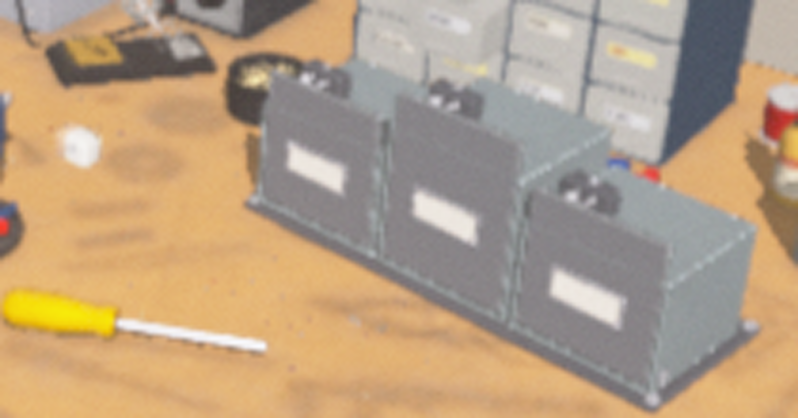

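```bash
cat > h.py <<'E'
from rig import *
import numpy as np
def proj(n,P,C={}):
    c=C.get(n) or C.setdefault(n,calibration(n)); T=np.array(c["pose"]);K=np.array(c["camera_matrix"])
    p=(np.asarray(P)-T[:3,3])@T[:3,:3]; p=p*[1,-1,-1]; q=p@K.T; return q[...,:2]/q[...,2:]
def back(n,uv,z,c=None):
    c=c or calibration(n); T=np.array(c["pose"]);K=np.array(c["camera_matrix"])
    d=np.linalg.inv(K)@[*uv,1]*[1,-1,-1]; d=T[:3,:3]@d; return T[:3,3]+d*(z-T[2,3])/d[2]
E
python3 - <<'E'
from h import *
from scipy.optimize import least_squares
t=lambda x,y:(270+x/4.2,120+y/4.2); s=lambda x,y:(300+x/3.8,170+y/3.8)
obs=[("scene",s(397,96),(0,.046,.132)),("scene",s(520,143),(0,-.046,.132)),("scene",s(508,322),(0,-.05,.006)),("scene",s(610,130),(.1,-.05,.108)),
("top",t(470,48),(.1,.05,.108)),("top",t(622,66),(.1,-.05,.108)),("top",t(605,222),(0,-.046,.132)),("top",t(450,204),(0,.046,.132))]
def W(v,L): c,s_=np.cos(v[2]),np.sin(v[2]); return np.array([v[0]+c*L[0]-s_*L[1],v[1]+s_*L[0]+c*L[1],L[2]])
def f(v,o): return np.concatenate([proj(n,W(v,L))-uv for n,uv,L in o])
for o in(obs,obs[:4],obs[4:]):
    r=least_squares(f,[.55,0,-.1],args=(o,)); print(np.round(r.x,4),np.round(r.fun,1))
print("plate",back("top",t(283,200),.006),back("top",t(712,247),.006))
print("res",back("top",t(97,233),.02),back("scene",s(80,130),.02),back("scene",s(80,147),.01))
E
```

```text
[ 0.5912 -0.1135 -0.127 ] [-1.  -1.1 -0.8  0.4 -2.5  0.9  0.3 -0.4 -0.2  0.9 -0.8  0.4  1.  -2.3
  4.2 -1.5]
[ 0.5917 -0.1162 -0.0864] [-0.4 -0.6  0.8  0.4 -0.9  0.9  0.4 -1. ]
[ 0.5898 -0.1085 -0.1694] [-0.4  0.9 -1.1  1.9 -0.9 -1.   2.4 -1.7]
plate [0.61276454 0.04170865 0.006     ] [ 0.5718011  -0.26940778  0.006     ]
res [0.59030982 0.17626867 0.02      ] [0.5940325  0.17802819 0.02      ] [0.58862384 0.17347816 0.01      ]
```

The middle bin is the tall one, at about (0.591,-0.113) with yaw about -0.13. The resistor is near (0.591,0.176). I'll move over it first, since it is on the way, for a wrist look.

```bash
cat >> h.py <<'E'
U=np.array([.5905,-.1125]);YAW=-.130
def unit(x,y,z): c,s=np.cos(YAW),np.sin(YAW); return np.array([U[0]+c*x-s*y,U[1]+s*x+c*y,z])
def go(P,yangle=None):
    "total shift shares in tool axes, and rz share to bring tool y to world angle (mod 180 deg)"
    o=observe();R=np.array(o["eef_rot"]);d=(np.asarray(P)-o["position"])@R*10
    a=0
    if yangle is not None:
        a=yangle-np.arctan2(R[1,1],R[0,1]);a=-((a+np.pi/2)%np.pi-np.pi/2)/np.pi
    print("shift",np.round(d,3),"rz",round(a,4),"pos",np.round(o["position"],4),"F",np.round(o["force"],1),"q",np.round(o["qpos"],2),"gap",round(o["finger_gap"],3),"t",round(o["time_s"],2))
E
python3 -m crank '[[-0.31,-0.17,-0.05,0,0,-0.006,0],[-0.31,-0.17,-0.05,0,0,-0.006,0],[-0.31,-0.17,-0.05,0,0,-0.006,0],[-0.31,-0.17,-0.05,0,0,-0.006,0],[-0.31,-0.17,-0.05,0,0,-0.006,0]]'
python3 -m crank '[[-0.31,-0.17,-0.05,0,0,-0.006,0],[-0.31,-0.17,-0.05,0,0,-0.006,0],[-0.31,-0.17,-0.05,0,0,-0.006,0],[-0.31,-0.17,-0.05,0,0,-0.006,0],[-0.31,-0.17,-0.05,0,0,-0.005,0]]'
python3 - <<'E'
from h import *
c=calibration("wrist");o=observe();T=np.array(c["pose"]);R=np.array(o["eef_rot"])
print("cam in tool",np.round(R.T@(T[:3,3]-o["position"]),3),np.round(R.T@T[:3,:3],2),c["camera_matrix"])
go([.56,.1,.30],np.pi/2+YAW)
E
```

```text
time_s: 0.6
position: [0.3348, 0.5167, 0.2779]
eef_rot: [[-0.976, 0.217, -0.001], [0.217, 0.976, -0.001], [0.001, -0.001, -1.0]]
force: [0.5, 0.4, -0.4]
finger_gap: 0.0852
finger_force: 0.0
time_s: 1.1
position: [0.472, 0.4052, 0.3029]
eef_rot: [[-0.992, 0.127, -0.001], [0.127, 0.992, -0.0], [0.001, -0.001, -1.0]]
force: [0.4, 0.6, 0.1]
finger_gap: 0.0852
finger_force: 0.0
cam in tool [ 0.066  0.001 -0.122] [[ 0.    0.97  0.26]
 [ 1.   -0.   -0.  ]
 [-0.    0.26 -0.97]] [[324.95777889   0.         315.03894364]
 [  0.         324.95777889 195.64922758]
 [  0.           0.           1.        ]]
shift [-1.262 -2.915  0.03 ] rz 0.0007 pos [0.472  0.4052 0.3029] F [0.4 0.6 0.1] q [ 0.55  0.14  1.66  0.    1.34 -0.9 ] gap 0.085 t 1.1
```

```bash

python3 -m crank '[[-0.1,-0.37,0,0,0,0,0],[-0.1,-0.37,0,0,0,0,0],[-0.1,-0.37,0,0,0,0,0],[-0.1,-0.37,0,0,0,0,0],[-0.1,-0.37,0,0,0,0,1]]'  >/dev/null
python3 -m crank '[[-0.1,-0.37,0,0,0,0,1],[-0.1,-0.37,0,0,0,0,1],[-0.1,-0.37,0,0,0,0,1],[-0.1,-0.37,0,0,0,0,1],[0,0,0,0,0,0,1]]'
python3 - <<'E'
from h import *
import cv2,pickle
c=calibration("wrist");im=get_image("wrist");cv2.imwrite("pics/w1.png",im);pickle.dump(c,open("w1.pkl","wb"))
cc=im; 
n=proj("wrist",np.array([unit(0,0,.132),[.591,.176,.01]]));print(n)
a,b=n.astype(int)
A=cv2.resize(im[max(a[1]-70,0):a[1]+80,a[0]-75:a[0]+85],(640,600),interpolation=2)
print("crop A origin",a[0]-75,max(a[1]-70,0),A.shape,"B origin",b[0]-20,b[1]-20)
B=cv2.resize(im[b[1]-20:b[1]+20,b[0]-20:b[0]+20],(160,160),interpolation=2)
P=np.zeros((600,800,3),np.uint8);h=A.shape[0];P[:h,:640]=A;P[:160,640:]=B;cv2.imwrite("pics/w1c.png",P)
E
```

```text
time_s: 2.1
position: [0.5181, 0.0611, 0.3028]
eef_rot: [[-0.991, 0.133, -0.001], [0.133, 0.991, -0.001], [0.001, -0.001, -1.0]]
force: [0.8, 0.4, 0.1]
finger_gap: -0.0001
finger_force: 0.0
[[149.1176113  275.17789133]
 [405.38626312 204.2364943 ]]
crop A origin 74 205 (600, 640, 3) B origin 385 184
```

View pics/w1c.png

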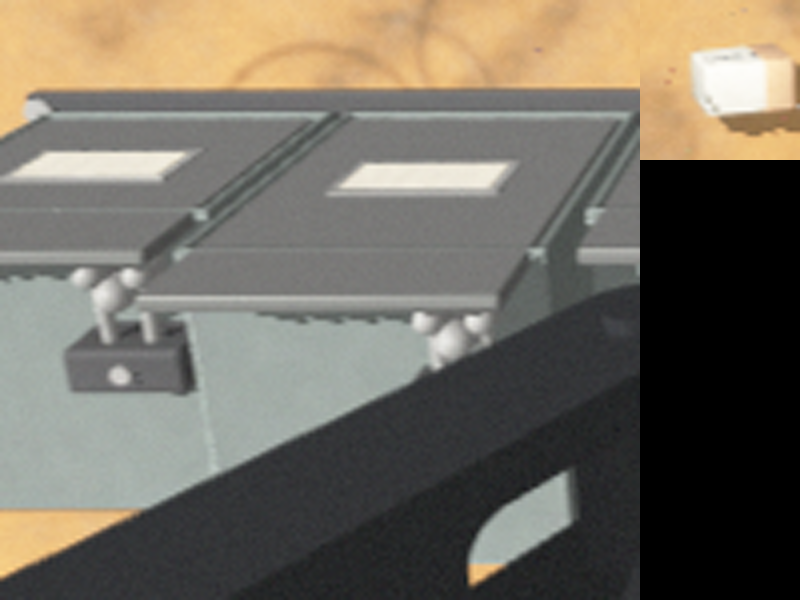

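The crop shows the tall panel's front top edge running level from about (140,296) to (495,296). The clip is at (450,340), on the unit's left. The resistor's block is at the right, partly cut off by the crop.

```bash
python3 - <<'E'
from h import *
import pickle
c=pickle.load(open("w1.pkl","rb"))
l=back("wrist",(74+140/4,205+296/4),.132,c);r=back("wrist",(74+495/4,205+296/4),.132,c)
print(l,r,(l+r)/2,np.arctan2(-(r-l)[0],(r-l)[1]),np.linalg.norm(r-l))
for n in("l","r"):pass
go(unit(.03,-.020,.132+.05+.022),np.pi/2+YAW)
E
```

```text
[ 0.58951004 -0.15581375  0.132     ] [ 0.60127989 -0.06766381  0.132     ] [ 0.59539497 -0.11173878  0.132     ] -0.13273572672961373 0.08893222615627566
shift [-1.253 -1.842  0.987] rz -0.0008 pos [0.5178 0.0629 0.3028] F [-0.4 -0.  -0.4] q [-0.07 -0.09  1.89  0.    1.34 -1.51] gap -0.0 t 2.15
```

```bash
sed -i 's/^U=.*/U=np.array([.594,-.112]);YAW=-.132/' h.py
python3 -m crank '[[-0.26,-0.37,0,0,0,0,1],[-0.26,-0.37,0,0,0,0,1],[-0.26,-0.37,0.1,0,0,0,1],[-0.26,-0.37,0.3,0,0,0,1],[-0.25,-0.36,0.4,0,0,0,1]]'  >/dev/null
python3 -m crank '[[0,0,0.2,0,0,0,1],[0,0,0,0,0,0,1]]'
python3 - <<'E'
from h import *
go(unit(.03,-.020,.138),np.pi/2+YAW)
E
```

```text
time_s: 2.85
position: [0.6154, -0.1239, 0.2066]
eef_rot: [[-0.992, 0.128, -0.009], [0.128, 0.992, 0.004], [0.01, 0.003, -1.0]]
force: [0.1, 0.4, -0.4]
finger_gap: 0.0001
finger_force: 0.0
shift [-0.078 -0.112  0.685] rz 0.001 pos [ 0.6154 -0.1239  0.2066] F [ 0.1  0.4 -0.4] q [-0.36  0.23  1.73  0.    1.19 -1.8 ] gap 0.0 t 2.85
```

```bash

python3 -m crank '[[-0.07,-0.11,0.1,0,0,0,1],[0,0,0.15,0,0,0,1],[0,0,0.15,0,0,0,1],[0,0,0.15,0,0,0,1],[0,0,0.1,0,0,0,1]]'  >/dev/null
python3 -m crank '[[0,0,0,0,0,0,1],[0,0,0,0,0,0,1]]'
python3 - <<'E'
from h import *
go(unit(.03,-.020,.138),np.pi/2+YAW)
E
```

```text
time_s: 3.55
position: [0.6229, -0.1367, 0.1468]
eef_rot: [[-0.992, 0.128, -0.0], [0.128, 0.992, 0.0], [0.0, 0.0, -1.0]]
force: [0.4, -0.7, 0.7]
finger_gap: -0.0001
finger_force: 0.0
shift [0.019 0.007 0.088] rz 0.0012 pos [ 0.6229 -0.1367  0.1468] F [ 0.4 -0.7  0.7] q [-0.37  0.31  1.75 -0.    1.08 -1.82] gap -0.0 t 3.55
```

```bash

python3 -m crank '[[0,0,0.07,0,0,0,1],[0.05,0,0,0,0,0,1],[0.04,0,0,0,0,0,1],[0.02,0,0,0,0,0,1]]' | grep -E "pos|force"
for i in 1; do python3 -m crank '[[0.02,0,0,0,0,0,1],[0.02,0,0,0,0,0,1]]'| grep -E "pos|force"; python3 -m crank '[[0.02,0,0,0,0,0,1],[0.02,0,0,0,0,0,1]]'| grep -E "pos|force"; done
```

```text
position: [0.6116, -0.1354, 0.1402]
force: [-0.0, -0.2, 0.0]
finger_force: 0.0
position: [0.608, -0.135, 0.1403]
force: [1.1, -0.2, 0.2]
finger_force: 0.0
position: [0.6068, -0.1349, 0.1405]
force: [12.3, -0.4, -6.9]
finger_force: 5.7
```

```bash

for i in 1; do python3 -m crank '[[0.02,0,0,0,0,0,1],[0.01,0,0,0,0,0,1]]'| grep -E "pos|^force"; python3 -m crank '[[0.02,0,0,0,0,0,1],[0.01,0,0,0,0,0,1]]'| grep -E "pos|^force"; python3 -m crank '[[0.02,0,0,0,0,0,1],[0.02,0,0,0,0,0,1]]'| grep -E "pos|^force";  done
python3 - <<'E'
from h import *
go(unit(0,-.020,.138),np.pi/2+YAW)
E
```

```text
position: [0.6049, -0.1346, 0.1406]
force: [12.4, -1.9, -7.3]
position: [0.6005, -0.134, 0.1406]
force: [4.8, 0.2, -2.7]
position: [0.594, -0.1332, 0.1401]
force: [0.3, -0.3, -0.3]
shift [0.028 0.01  0.021] rz 0.0012 pos [ 0.594  -0.1332  0.1401] F [ 0.3 -0.3 -0.3] q [-0.39  0.26  1.83 -0.    1.05 -1.83] gap -0.0 t 4.95
```

```bash

python3 -m crank '[[0.04,0,0.01,0,0,0,1],[0.04,0,0.01,0,0,0,1],[0.04,0,0.01,0,0,0,1],[0.05,0,0.02,0,0,0,1]]'| grep -E "pos|^force"
python3 -m crank '[[0.05,0,0.015,0,0,0,1],[0.05,0,0.015,0,0,0,1],[0.05,0,0.02,0,0,0,1],[0.05,0,0.02,0,0,0,1],[0.03,0,0.02,0,0,0,1]]'| grep -E "pos|^force"
python3 -m crank '[[0.05,0,0.035,0,0,0,1],[0.05,0,0.035,0,0,0,1],[0.05,0,0.04,0,0,0,1],[0,0,0,0,0,0,1]]'| grep -E "pos|^force"
python3 - <<'E'
from h import *
go(unit(-.059,-.020,.111),np.pi/2+YAW)
E
```

```text
position: [0.577, -0.131, 0.1351]
force: [1.3, -0.8, 1.0]
position: [0.5538, -0.1279, 0.1256]
force: [0.3, 0.4, 0.1]
position: [0.5383, -0.1257, 0.1138]
force: [0.2, -0.2, -0.8]
shift [0.056 0.009 0.028] rz 0.0011 pos [ 0.5383 -0.1257  0.1138] F [ 0.2 -0.2 -0.8] q [-0.41  0.18  1.98 -0.    0.98 -1.86] gap 0.0 t 6.25
```

Nearly there. I'll press on gently until the stop pushes back.

```bash

python3 -m crank '[[0.03,0,0.02,0,0,0,1],[0.03,0,0.01,0,0,0,1],[0,0,0,0,0,0,1]]'| grep -E "pos|^force"
python3 -m crank '[[0.02,0,0,0,0,0,1],[0.02,0,0,0,0,0,1]]'| grep -E "pos|^force"
python3 -m crank '[[0.02,0,0,0,0,0,1],[0,0,0,0,0,0,1]]'| grep -E "pos|^force"
```

```text
position: [0.5332, -0.1252, 0.1117]
force: [-0.7, -0.3, 0.1]
position: [0.5307, -0.1251, 0.1125]
force: [3.9, 0.8, 0.3]
position: [0.5296, -0.1252, 0.1134]
force: [4.8, -1.3, 1.1]
```

```bash

python3 -m crank '[[-0.05,0,-0.1,0,0,0,1],[-0.05,0,-0.3,0,0,0,1],[0,0,-0.4,0,0,0,1],[0.1,0.4,-0.4,0,0,0,1],[0.1,0.45,-0.4,0,0,0,1]]'>/dev/null
python3 -m crank '[[0.1,0.45,-0.2,0,0,0,1],[0,0.45,0,0,0,0,0],[0,0.45,0,0,0,0,0],[0,0,0,0,0,0,0],[0,0,0,0,0,0,0]]'| grep -E "pos|^force"
python3 - <<'E'
from h import *
import cv2,pickle
c=calibration("wrist");im=get_image("wrist");cv2.imwrite("pics/w2.png",im);pickle.dump(c,open("w2.pkl","wb"))
b=proj("wrist",np.array([.591,.176,.01])).astype(int);print(b)
B=cv2.resize(im[b[1]-20:b[1]+20,b[0]-25:b[0]+25],(400,320),interpolation=2)
print("B origin",b[0]-25,b[1]-20)
P=np.zeros((600,800,3),np.uint8);P[:400,:640]=im;P[280:,400:]=B;cv2.imwrite("pics/w2c.png",P)
go([.591,.176,.14])
E
```

```text
position: [0.5368, 0.0831, 0.2793]
force: [0.1, -0.5, -0.9]
[394 197]
B origin 369 177
shift [-0.419  1.001  1.391] rz 0 pos [0.5369 0.0822 0.2792] F [ 0.5 -0.5 -0.4] q [-0.03 -0.02  1.87 -0.    1.3  -1.48] gap 0.065 t 8.0
```

View pics/w2c.png

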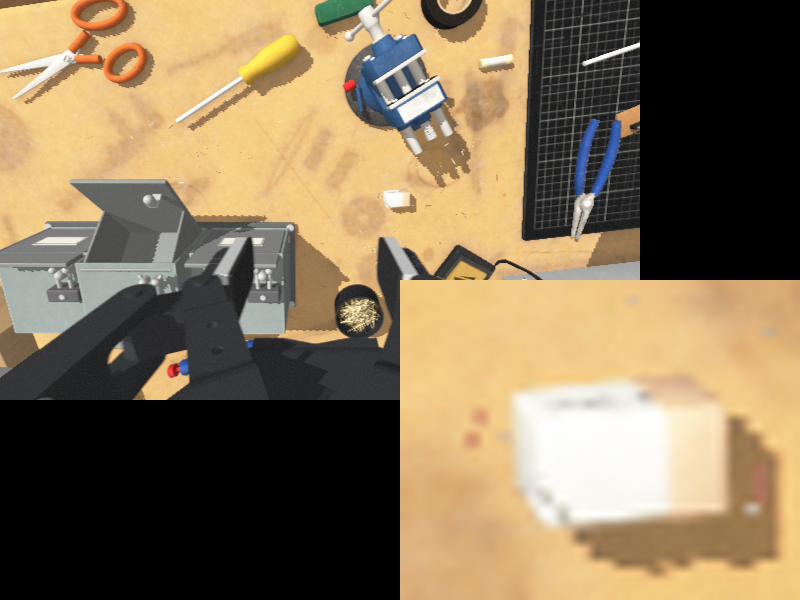

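The bin is fully tipped, with its panel lying out at (135,210). The resistor is at (396,199), its long side along the image horizontal and its orange wire end to the right. The vise prongs at (417,152) are nearby, so I'll check clearance.

```bash
python3 - <<'E'
from h import *
import pickle
c=pickle.load(open("w2.pkl","rb"))
for z in(0,.04,.08,.12): print(z,back("wrist",(417,153),z,c).round(3),back("wrist",(450,135),z,c).round(3))
f=lambda x,y:(369+(x-400)/8,177+(y-280)/8)
# top face corners z=.02
for p in((520,403),(722,403),(548,522),(722,512)): print(p,back("wrist",f(*p),.02,c).round(4))
import cv2
t=cv2.resize(cv2.imread("pics/top0.png")[165:255,250:330],(711,600)[::1],interpolation=2) if 0 else None
im=cv2.imread("pics/top0.png")[165:245,250:330];s=cv2.imread("pics/scene0.png")[180:250,255:335]
P=np.hstack([cv2.resize(im,(400,400),interpolation=2),cv2.resize(s,(400,350),interpolation=2).copy() if 0 else cv2.copyMakeBorder(cv2.resize(s,(400,350),interpolation=2),0,50,0,0,0)])
cv2.imwrite("pics/v.png",P)
E
```

```text
0 [0.54  0.211 0.   ] [0.523 0.252 0.   ]
0.04 [0.533 0.199 0.04 ] [0.518 0.236 0.04 ]
0.08 [0.526 0.187 0.08 ] [0.513 0.22  0.08 ]
0.12 [0.52  0.175 0.12 ] [0.508 0.204 0.12 ]
(520, 403) [0.5795 0.163  0.02  ]
(722, 403) [0.5833 0.1934 0.02  ]
(548, 522) [0.5989 0.166  0.02  ]
(722, 512) [0.6006 0.1925 0.02  ]
```

View pics/v.png

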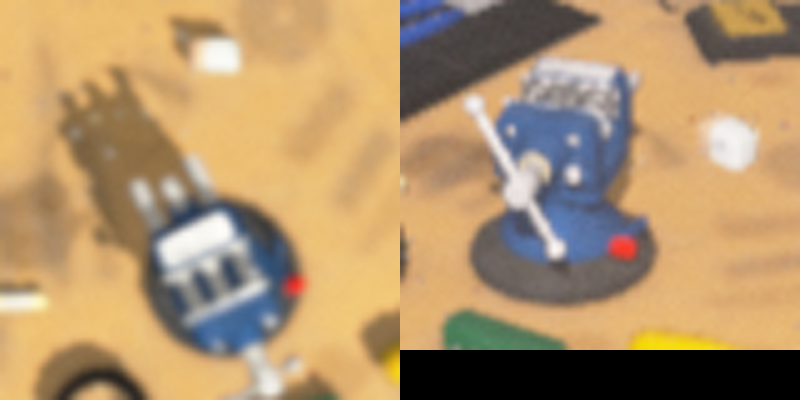

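The resistor centre is at about (0.591,0.178) with its long axis about 5° off world y. The vise prongs are about 60 mm away, which is clear. I'll translate, turn about 88°, then fine-tune.

```bash

python3 -m crank '[[-0.11,0.25,0.15,0,0,0,0.5],[-0.11,0.25,0.15,0,0,0,0.5],[-0.11,0.25,0.2,0,0,0,0.5],[-0.11,0.25,0.2,0,0,0,0.5],[0,0,0.2,0,0,0.044,0.5]]'>/dev/null
python3 -m crank '[[0,0,0,0,0,0.0444,0.5],[0,0,0,0,0,0.0444,0.5],[0,0,0,0,0,0.0444,0.5],[0,0,0,0,0,0.0444,0.5],[0,0,0,0,0,0.0444,0.5]]'>/dev/null
python3 -m crank '[[0,0,0,0,0,0.0444,0.5],[0,0,0,0,0,0.0444,0.5],[0,0,0,0,0,0.0444,0.5],[0,0,0,0,0,0.0444,0.5],[0,0,0,0,0,0.0444,0.5]]'>/dev/null
python3 -m crank '[[0,0,0,0,0,0,0.5],[0,0,0,0,0,0,0.5]]'| grep -E "pos|^force"
python3 - <<'E'
from h import *
go([.591,.178,.026],-.095)
E
```

```text
position: [0.594, 0.1745, 0.1893]
force: [-0.2, 0.8, 0.2]
shift [ 0.033 -0.032  1.633] rz 0.0017 pos [0.594  0.1745 0.1893] F [-0.2  0.8  0.2] q [ 0.12  0.22  1.77 -0.    1.15  0.21] gap 0.043 t 9.7
```

```bash

python3 -m crank '[[0.03,-0.03,0.2,0,0,0,0.5],[0,0,0.3,0,0,0,0.5],[0,0,0.3,0,0,0,0.5],[0,0,0.3,0,0,0,0.5],[0,0,0.2,0,0,0,0.5]]'>/dev/null
python3 -m crank '[[0,0,0.1,0,0,0,0.5],[0,0,0.1,0,0,0,0.5],[0,0,0.05,0,0,0,0.5],[0,0,0,0,0,0,0.5],[0,0,0,0,0,0,0.5]]'| grep -E "pos|^force"
python3 - <<'E'
from h import *
import cv2
go([.591,.178,.026],-.095)
im=get_image("wrist");cv2.imwrite("pics/w3.png",im[100:])
E
```

```text
position: [0.592, 0.1792, 0.0355]
force: [-0.5, -0.6, 0.4]
shift [-0.013 -0.009  0.095] rz 0.0014 pos [0.592  0.1792 0.0355] F [-0.5 -0.6  0.4] q [ 0.13  0.42  1.84 -0.    0.88  0.22] gap 0.043 t 10.7
```

View pics/w3.png

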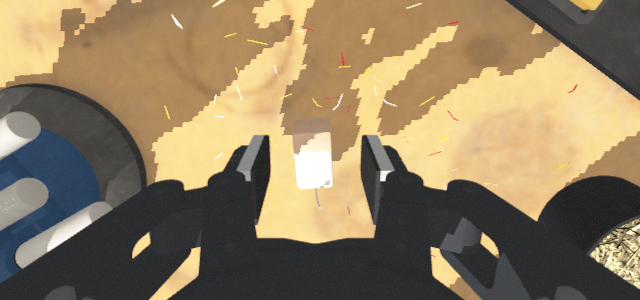

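The resistor sits centred between the fingers, at about (313,155). I'll lower and grip.

```bash

python3 -m crank '[[0,0,0.05,0,0,0,0.5],[0,0,0.04,0,0,0,0.5],[0,0,0,0,0,0,1],[0,0,0,0,0,0,1],[0,0,0,0,0,0,1]]' 30 >/dev/null
python3 -m crank '[[0,0,0,0,0,0,1],[0,0,0,0,0,0,1],[0,0,-0.1,0,0,0,1],[0,0,-0.3,0,0,0,1],[0,0,-0.3,0,0,0,1]]'| grep -vE "eef"
python3 -m crank '[[0,0,-0.4,0,0,0,1],[0,0,-0.4,0,0,0,1],[0,0,-0.3,0,0,0,1],[0,0,0,0,0,0,1]]'| grep -vE "eef"
python3 - <<'E'
from h import *
go(unit(-.033,0,.20),np.pi+YAW)
E
```

```text
time_s: 11.75
position: [0.5906, 0.179, 0.096]
force: [0.6, 0.2, 1.1]
finger_gap: 0.016
finger_force: 31.9
time_s: 12.15
position: [0.5944, 0.1797, 0.2131]
force: [0.4, -0.4, -0.3]
finger_gap: 0.0161
finger_force: 31.9
shift [-2.892 -0.071  0.122] rz 0.0132 pos [0.5944 0.1797 0.2131] F [ 0.4 -0.4 -0.3] q [ 0.13  0.2   1.76 -0.    1.17  0.22] gap 0.016 t 12.15
```

```bash

python3 -m crank '[[-0.32,0,0,0,0,0.003,1],[-0.32,0,0,0,0,0.003,1],[-0.32,0,0,0,0,0.003,1],[-0.32,0,0,0,0,0.003,1],[-0.32,0,0,0,0,0,1]]'>/dev/null
python3 -m crank '[[-0.32,0,0,0,0,0,1],[-0.32,0,0,0,0,0,1],[-0.32,0,0,0,0,0,1],[-0.32,0,0,0,0,0,1],[0,0,0,0,0,0,1]]'| grep -vE "eef"
python3 - <<'E'
from h import *
go(unit(-.034,0,.110),np.pi+YAW)
E
```

```text
time_s: 13.15
position: [0.5564, -0.1098, 0.2045]
force: [-0.4, 0.2, -0.2]
finger_gap: 0.0159
finger_force: 32.0
shift [0.029 0.037 0.945] rz -0.0002 pos [ 0.5564 -0.1098  0.2045] F [-0.4  0.2 -0.2] q [-0.37  0.1   1.89 -0.    1.16 -0.24] gap 0.016 t 13.15
```

```bash

python3 -m crank '[[0.03,0.04,0,0,0,0,1],[0,0,0.25,0,0,0,1],[0,0,0.25,0,0,0,1],[0,0,0.2,0,0,0,1],[0,0,0.1,0,0,0,1]]'>/dev/null
python3 -m crank '[[0,0,0.06,0,0,0,1],[0,0,0,0,0,0,1]]'| grep -vE "eef"
python3 - <<'E'
from h import *
go(unit(-.034,0,.110),np.pi+YAW)
E
```

```text
time_s: 13.85
position: [0.5616, -0.1036, 0.119]
force: [-0.6, 0.2, 0.6]
finger_gap: 0.016
finger_force: 32.0
shift [-0.04  -0.008  0.09 ] rz 0.0014 pos [ 0.5616 -0.1036  0.119 ] F [-0.6  0.2  0.6] q [-0.36  0.21  1.93  0.    1.   -0.23] gap 0.016 t 13.85
```

```bash

python3 -m crank '[[-0.04,-0.01,0.05,0,0,0,1],[0,0,0.04,0,0,0,1],[0,0,0,0,0,0,1],[0,0,0,0,0,0,1]]'| grep -vE "eef"
python3 -m crank '[[0,0,0,0,0,0,0.7],[0,0,0,0,0,0,0.7],[0,0,0,0,0,0,0.7],[0,0,0,0,0,0,0.7]]'| grep -vE "eef"
python3 -m crank '[[0,0,-0.1,0,0,0,0.7],[0,0,-0.3,0,0,0,0.7],[0,0,-0.3,0,0,0,0.7],[0,0,-0.3,0,0,0,0.7],[0,0,0,0,0,0,0.7]]'| grep -vE "eef"
python3 - <<'E'
from h import *
import cv2
t=get_image("top")[110:200,320:470];w=get_image("wrist");s=get_image("scene")[150:290,340:520]
P=np.zeros((600,800,3),np.uint8);P[:400,:640]=w;P[400:,:333]=cv2.resize(t,(333,200),interpolation=2);P[291:,400:]=cv2.resize(s,(400,309),interpolation=2)
cv2.imwrite("pics/r1.png",P)
go(unit(-.11,-.02,.2),np.pi+YAW)
E
```

```text
time_s: 14.25
position: [0.5602, -0.1084, 0.1107]
force: [0.4, 0.2, 0.4]
finger_gap: 0.0162
finger_force: 32.0
time_s: 14.65
position: [0.5602, -0.1082, 0.1106]
force: [-0.2, 0.0, -0.7]
finger_gap: 0.0257
finger_force: 0.0
time_s: 15.15
position: [0.5631, -0.1092, 0.2171]
force: [0.3, -0.3, 0.6]
finger_gap: 0.0258
finger_force: 0.0
shift [-0.191 -0.757  0.103] rz 0.0012 pos [ 0.5598 -0.1081  0.2103] F [ 0.2 -0.3 -0.4] q [-0.37  0.1   1.88 -0.    1.17 -0.24] gap 0.026 t 15.3
```

View pics/r1.png

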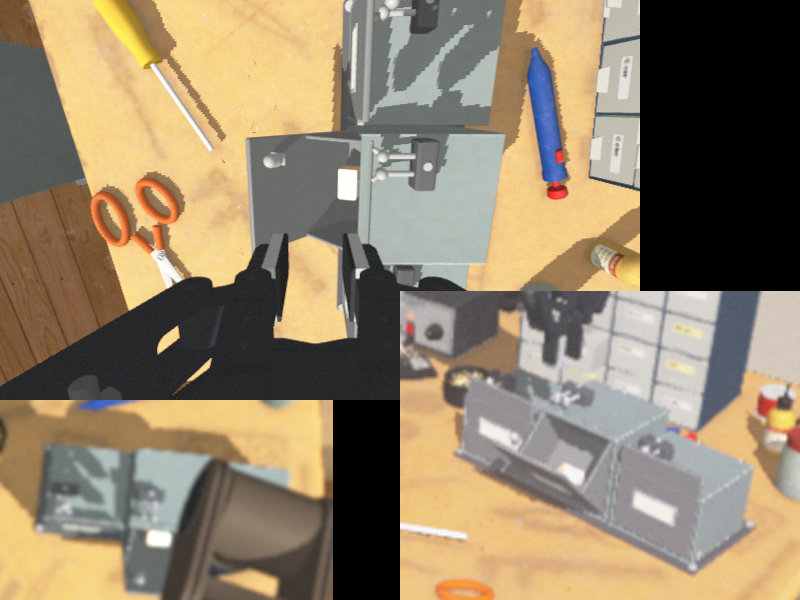

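The resistor is lying in the bin (white block at (347,183) in the wrist view), and the low bins are shut. Next I'll back off to the front, close the fingers, turn back and lower in front of the panel's edge.

```bash

python3 -m crank '[[0,-0.25,0,0,0,0,1],[0,-0.25,0,0,0,0,1],[0,-0.26,0,0,0,-0.0455,1],[0,0,0,0,0,-0.0455,1],[0,0,0,0,0,-0.0455,1]]'>/dev/null
python3 -m crank '[[0,0,0,0,0,-0.0455,1],[0,0,0,0,0,-0.0455,1],[0,0,0,0,0,-0.0455,1],[0,0,0,0,0,-0.0455,1],[0,0,0,0,0,-0.0455,1]]'>/dev/null
python3 -m crank '[[0,0,0,0,0,-0.0455,1],[0,0,0,0,0,-0.0455,1],[0,0,0,0,0,-0.0455,1],[0,0,0,0,0,0,1]]'| grep -vE "eef"
python3 - <<'E'
from h import *
go(unit(-.112,0,.107),np.pi/2+YAW)
E
```

```text
time_s: 16.7
position: [0.4838, -0.0981, 0.2086]
force: [0.4, -1.1, -0.6]
finger_gap: 0.0002
finger_force: 0.0
shift [0.006 0.006 1.016] rz 0.0016 pos [ 0.4838 -0.0981  0.2086] F [ 0.4 -1.1 -0.6] q [-0.41 -0.08  2.05 -0.    1.17 -1.85] gap 0.0 t 16.7
```

```bash

python3 -m crank '[[0,0,0.25,0,0,0,1],[0,0,0.25,0,0,0,1],[0,0,0.25,0,0,0,1],[0,0,0.2,0,0,0,1],[0,0,0.07,0,0,0,1]]'>/dev/null
python3 -m crank '[[0,0,0,0,0,0,1],[-0.05,0,0,0,0,0,1],[-0.05,0,0,0,0,0,1],[-0.04,0,0,0,0,0,1],[-0.04,0,-0.02,0,0,0,1]]'| grep -vE "eef"
python3 - <<'E'
from h import *
go(unit(-.112,0,.107),np.pi/2+YAW)
E
```

```text
time_s: 17.7
position: [0.5028, -0.1009, 0.111]
force: [-5.7, -0.9, 3.3]
finger_gap: -0.0
finger_force: 2.4
shift [0.201 0.011 0.04 ] rz 0.0017 pos [ 0.5028 -0.1009  0.111 ] F [-5.7 -0.9  3.3] q [-0.4   0.1   2.08 -0.    0.97 -1.84] gap -0.0 t 17.7
```

```bash

python3 -m crank '[[-0.03,0,-0.02,0,0,0,1],[-0.04,0,-0.02,0,0,0,1],[-0.04,0,-0.02,0,0,0,1],[-0.04,0,-0.02,0,0,0,1],[-0.04,0,-0.02,0,0,0,1]]'| grep -E "pos|^force"
python3 -m crank '[[-0.04,0,-0.02,0,0,0,1],[-0.04,0,-0.02,0,0,0,1],[-0.04,0,-0.02,0,0,0,1],[-0.04,0,-0.01,0,0,0,1],[-0.04,0,-0.01,0,0,0,1]]'| grep -E "pos|^force"
python3 -m crank '[[-0.04,0,-0.01,0,0,0,1],[-0.04,0,-0.01,0,0,0,1],[-0.04,0,-0.01,0,0,0,1],[-0.04,0,-0.01,0,0,0,1],[0,0,0,0,0,0,1]]'| grep -E "pos|^force"
python3 - <<'E'
from h import *
go(unit(-.011,0,.134),np.pi/2+YAW)
E
```

```text
position: [0.5221, -0.1032, 0.1208]
force: [-1.6, 0.0, 1.9]
position: [0.5418, -0.1057, 0.1285]
force: [-0.4, 0.1, 0.4]
position: [0.5579, -0.1079, 0.1327]
force: [-0.1, 0.0, -0.1]
shift [-0.253  0.005 -0.012] rz 0.0016 pos [ 0.5579 -0.1079  0.1327] F [-0.1  0.  -0.1] q [-0.37  0.18  1.93  0.    1.02 -1.81] gap 0.0 t 19.2
```

```bash

python3 -m crank '[[-0.03,0,0,0,0,0,1],[-0.03,0,0,0,0,0,1],[-0.03,0,0,0,0,0,1],[-0.02,0,0,0,0,0,1]]'| grep -E "pos|^force"
python3 -m crank '[[-0.015,0,0,0,0,0,1],[-0.015,0,0,0,0,0,1]]'| grep -E "pos|^force"
python3 -m crank '[[-0.015,0,0,0,0,0,1],[-0.015,0,0,0,0,0,1]]'| grep -E "pos|^force"
python3 -m crank '[[-0.01,0,0,0,0,0,1],[-0.01,0,0,0,0,0,1]]'| grep -E "pos|^force"
```

```text
position: [0.5684, -0.1091, 0.1325]
force: [-0.5, 0.2, 0.8]
position: [0.5707, -0.1094, 0.1324]
force: [-4.2, -0.2, 2.5]
position: [0.5715, -0.1095, 0.1324]
force: [-11.8, 0.3, 8.7]
position: [0.5723, -0.1096, 0.1325]
force: [-14.5, 0.1, 10.8]
```

```bash

python3 -m crank '[[-0.01,0,0,0,0,0,1],[-0.01,0,0,0,0,0,1]]'| grep -E "pos|^force"
python3 -m crank '[[-0.01,0,0,0,0,0,1],[-0.01,0,0,0,0,0,1]]'| grep -E "pos|^force"
python3 -m crank '[[-0.01,0,0,0,0,0,1],[0,0,0,0,0,0,1]]'| grep -E "pos|^force"
python3 - <<'E'
from h import *
go(unit(-.011,0,.134),np.pi/2+YAW)
E
```

```text
position: [0.5742, -0.1099, 0.1327]
force: [-14.5, 0.7, 10.4]
position: [0.578, -0.1104, 0.133]
force: [-7.1, 0.6, 6.7]
position: [0.581, -0.1108, 0.1328]
force: [-2.7, 0.4, 0.2]
shift [-0.021  0.005 -0.012] rz 0.0016 pos [ 0.581  -0.1108  0.1328] F [-2.7  0.4  0.2] q [-0.36  0.23  1.88 -0.    1.03 -1.8 ] gap -0.0 t 20.8
```

```bash

python3 -m crank '[[-0.01,0,0,0,0,0,1],[-0.01,0,0,0,0,0,1]]'| grep -E "pos|^force"
python3 -m crank '[[-0.01,0,0,0,0,0,1],[-0.01,0,0,0,0,0,1]]'| grep -E "pos|^force"
python3 -m crank '[[-0.01,0,0,0,0,0,1],[0,0,0,0,0,0,1]]'| grep -E "pos|^force"
```

```text
position: [0.5834, -0.1111, 0.1323]
force: [0.1, 0.1, 0.4]
position: [0.5838, -0.1111, 0.1323]
force: [-7.4, 0.8, 5.6]
position: [0.5839, -0.1111, 0.1323]
force: [-8.7, 1.2, 6.6]
```

Hard stop reached. Backing away and checking.

```bash

python3 -m crank '[[0.05,0,0,0,0,0,1],[0.2,0,0,0,0,0,1],[0.3,0,-0.1,0,0,0,1],[0.2,0,-0.4,0,0,0,1],[0,0,-0.4,0,0,0,1]]'>/dev/null
python3 -m crank '[[0,0,-0.4,0,0,0,1],[0,0.3,-0.3,0,0,0,1],[0,0.3,0,0,0,0,1],[0,0.3,0,0,0,0,1],[0,0,0,0,0,0,1]]'| grep -E "pos|^force"
python3 - <<'E'
from h import *
import cv2
w=get_image("wrist");s=get_image("scene")[150:290,300:520]
P=np.zeros((600,640,3),np.uint8);P[:400]=w;P[340:,232:]=cv2.resize(s,(408,260),interpolation=2)
cv2.imwrite("pics/f.png",P);go([.5,0,.3])
E
```

```text
position: [0.5234, -0.01, 0.2929]
force: [-0.1, -0.8, 0.1]
shift [ 0.244  0.093 -0.077] rz 0 pos [ 0.5231 -0.0123  0.2923] F [ 0.3 -0.8 -1. ] q [-0.22 -0.08  1.9  -0.    1.32 -1.66] gap 0.0 t 22.5
```

View pics/f.png

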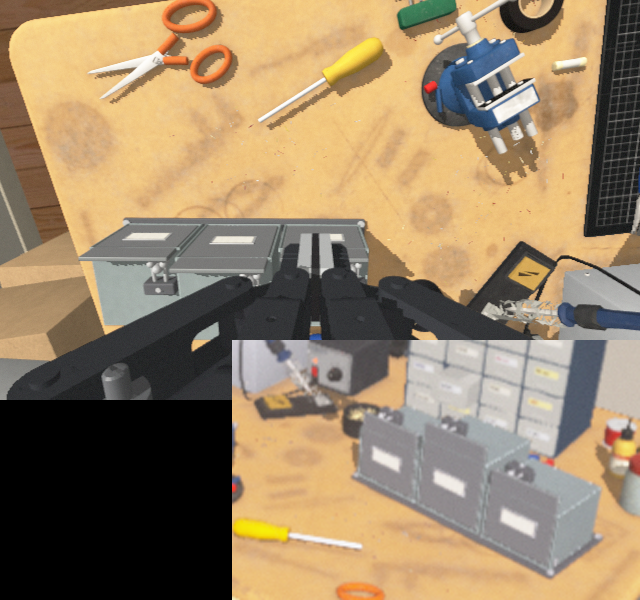

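All three bins are shut, with the tall panel's edge straight at about (225,265). The resistor is gone from the bench and the other loose things look undisturbed.

```bash
python3 -c "
from rig import hand_in; print(hand_in())"
```

```text
the job is handed in; nothing more can be done
None
```

I tipped the tall bin to its stop, put the resistor inside, pushed the bin back through its clip to the hard stop and handed the job in at about 22.5 s with the hand clear. The final pictures show both low bins shut, and the highest push force I read was about 18 N.

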